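# Put a candle away in the cupboard's door rack

### The job

Pull the little wooden cupboard's door wide open against its roller catch, stand the taller of the two pillar candles upright in the rack on the inside of the door without dropping it, then push the door shut until the catch snaps and holds it fully home. Leave the shorter candle and the glass votive where they are, and do not upset them.

Things in the scene. Friction and masses are not known exactly. Their poses are not given: they have to be found in the camera images.
- cupboard: brown wooden cupboard fixed on the table, 130 mm deep (x, with the door), 200 wide (y), 152 high, roof closed; origin at the centre of its underside, x towards its back (away from the robot), z up. The whole front is one door, 15 mm thick, top edge 150 mm up; its vertical hinge axis is the outer front edge at the robot's right: x = -65, y = -100 mm in this frame
- cupboard_door (a joint): door angle: 0 = shut and snapped home, grows as its left edge swings out to the robot, at most 1.75 rad; stays where left. A sprung roller under the roof at the free edge rides over a nose on the door: it holds the door at 0 (about 9 N at the handle pulls it free); when closing, the door stops on it at about 0.1 rad until pushed with about 12 N, then snaps to 0
- door_handle (a point): centre of the steel bar handle on the door's outer face: level bar along the door, 12 mm thick, 80 long, a post at each end, its axis 48 mm in front of the face (42 mm clear gap), 126 mm above the table, 142 mm from the hinge. Turns with the door: x = through the door, outside to inside, y = along the door from hinge to free edge, z up; yaw = cupboard's yaw + door angle
- door_rack (a point): centre of the floor of the pale wooden rack on the door's inner face, swinging with the door; axes as door_handle. Clear space 64 mm (x) by 130 mm (y), open above; walls rise 35 mm above this floor, which is 24 mm above the table. This point is 47 mm inward of the door's outer face (and hinge axis) and 85 mm from the hinge along the door
- tall_candle: the taller pillar candle: round, 49 mm in diameter, 100 mm tall (109 mm with the wick), 0.11 to 0.22 kg, standing on the table; origin at the centre of its foot, z up
- short_candle: the shorter pillar candle: round, 49 mm in diameter, 70 mm tall (79 mm with the wick), loose; origin at the centre of its foot. Stays where it is
- votive: clear glass votive, 64 mm in diameter, 71 mm tall, loose on the table; origin at the centre of its foot. Stays where it is
There are look-alikes about, which are no part of the job. Leave any purple or red look-alike of the tall_candle alone.

How it is judged:
By the outcome, as a careful person would: the job done as asked, in the order asked, and still so for the second after the job is handed in, with the robot touching nothing.
It also fails if it takes over 67 s, if anything falls off the work surface, if the arm or the gripper's body presses on something with over 40 N, if the wrist force passes 120 N, or if a joint passes its speed limit or range.

### The arm

A 6-joint arm with a two-finger parallel gripper is mounted at the origin on a cart in front of the work surface, level with it; the furniture and walls round the work are solid. World frame = base frame: x ahead of the robot, y to its left, z up, the work surface at z = 0. Lengths are in m, angles in rad, forces in N, time in s.
With the tool pointing down it reaches from about 0.425 to 0.95 m from the base axis. Payload 3.5 kg.
Tool frame: the origin (TCP) lies midway between the tips of the shut fingers; the grasp point (between the pads) lies 19 mm behind it (ctrl.hold_point_z is the distance from the TCP to the grasp point, in m); z points along the fingers, y is the line along which they close (so a half turn about z gives the same grasp; the last joint's range is limited). The gripper opens to 85 mm and grips with 20 to 120 N. Pads are 22 mm wide; open, the fingers measure 114 mm over their backs; the gripper's body (76 mm by 85 mm) begins 54 mm behind the grasp point. The pads swing forward as they close: fully open they stand 13 mm farther back than shut.
Start: joints at [0.999, 0.286, 1.577, -0, 1.279, -0.15], TCP at [0.276, 0.616, 0.231] pointing down, gripper open.
Joint ranges: [-2.77, 2.77], [-0.9, 2.22], [0.21, 2.48], [-1.53, 4.67], [0.24, 2.81], [-2.84, 2.84]. Speed limits (rad/s): [2.79, 2.79, 3.14, 3.14, 3.14, 3.14].

### API

Orientations are given as a unit quaternion [x, y, z, w].
In Python, from plant import readout, cams, sign_off, ctrl gives the robot as it stands. The module is installed in compiled form; this text tells all that it offers.
- The arm moves only by the tool step_arm, never from a script. Its argument "increments" is a list of rows, each a list of 2 entries, a list of its own where there are three numbers: the shift along the world's x, y, z in mm, then the turn, a rotation vector about the world's x, y, z in rad. In form: [[[x, y, z], [rx, ry, rz]], ...]. A call has 1 to 8 rows; each row shifts and turns the commanded pose from where the row before left it; what a row does not reach is not made up. A row lasts 1/12 s, in which the tool goes at most 41.7 mm and 7.16 degrees, less where a joint would pass 70% of its speed; a pose out of reach is approached as far as the arm can. A call is refused whole if a number of a shift passes 41.7 or a number of a turn 0.125, either way. A call with a gripper value outside its range is refused whole. "fingers" is the opening, from -1 (shut) to 1 (fully open), set as the call begins (left out, the last holds). The fingers move at their own pace and stop on an object; "grip_force" is the grip in N (left out, the last holds). Time passes only in rows, so rows that do not move let the fingers close. It gives the time, the measured TCP pose, the force, the opening and the grip force at its end, in the units of the state.
- readout.get_state(): the state, without advancing time (a new reading comes with each control period).
- cams.read_camera(name): name is "scene" or "top" or "wrist"; returns the picture (384x512x3 uint8, red, green, blue); there is no depth.
- cams.get_calibration(name): a dict with "fx", "fy", "cx", "cy" (pixels), "eye" and "rotation" of the camera in the world; the wrist camera has in their place "T_tool_cam" (4x4, takes a point from camera to tool coordinates, whose origin is the TCP and whose axes are the flange's). Camera axes: x right, y up, looking along -z (the intrinsics and any distortion apply to the point x, -y, -z); pixel columns grow to the right and rows downward; lengths in m; the calibration is good to about 2 mm. The wrist camera is an equidistant fisheye: a pixel r from the principal point sees the ray r / f radians off the axis. A picture is of the moment at which its call begins: read the wrist's pose just before it. get_calibration takes no time and is no camera call.
- sign_off(): hands the job in; it is judged then, once.
The state is a dict: "time": time; "qpos": joint angles; "dq": joint speeds; "joint_efforts": joint torques, N m; "eef_pos": TCP position; "tcp_rot": TCP orientation; "contact_force": force on the tool from outside, world axes, zero at the start; "wrist_torque": the same for the moment, N m; "opening": opening from 0.0 (shut) to 1.0 (fully open); "finger_force": force on a finger pad.
Only numpy, scipy, OpenCV 4.12 (cv2) and the standard library are available. Lean on these libraries where they do the work, as an engineer would, in place of code of your own. Each camera call takes 0.05 s, during which the arm holds its last target. There are 200 camera calls.

## Working session

There is one attempt and no reset: what is moved stays moved. The work goes in short steps, Python scripts to look and compute and a tool call to move; the robot and the scene stay as the last step left them, time stands still between calls to the robot, and variables do not carry over. Pictures are saved under pics/ and viewed, at most 12 in all, crops included, and the job is handed in when it is done.

Besides the shell and the picture viewer there is one more tool, called after "Request:" by a JSON object that holds its "op" and its "data". step_arm: Moves the arm, as the interface text tells. Its arguments: {"type":"object","properties":{"increments":{"type":"array","items":{"type":"array"}},"fingers":{"type":"number"},"grip_force":{"type":"number"}},"required":["increments"]}

```bash
mkdir -p pics
cat > h.py <<'E'
import numpy as np, cv2
from plant import readout, cams, sign_off, ctrl
from scipy.spatial.transform import Rotation as R
def ray(name,u,v):
    c=cams.get_calibration(name); d=np.array([(u-c['cx'])/c['fx'],-(v-c['cy'])/c['fy'],-1.])
    return np.array(c['eye']),np.array(c['rotation'])@d
def onz(name,u,v,z):
    e,d=ray(name,u,v); return e+d*(z-e[2])/d[2]
def tri(n1,p1,n2,p2):
    e1,d1=ray(n1,*p1);e2,d2=ray(n2,*p2)
    s=np.linalg.lstsq(np.c_[d1,-d2],e2-e1,rcond=None)[0]
    a,b=e1+d1*s[0],e2+d2*s[1]; return (a+b)/2,np.linalg.norm(a-b)
def proj(name,p):
    c=cams.get_calibration(name); q=np.array(c['rotation']).T@(np.array(p)-c['eye'])
    return c['cx']-c['fx']*q[0]/q[2], c['cy']+c['fy']*q[1]/q[2]
def save(name,f):
    im=cams.read_camera(name); cv2.imwrite(f,im[:,:,::-1]); return im
E
python3 - <<'E'
from h import *
a=save('scene','pics/s0.png');b=save('top','pics/t0.png')
for n in ('scene','top','wrist'): print({k:(np.round(v,4).tolist()) for k,v in cams.get_calibration(n).items() if not isinstance(v,str)})
print(readout.get_state(), ctrl.hold_point_z)
E
```

```text
{'fx': 428.5435, 'fy': 428.5435, 'cx': 253.3323, 'cy': 190.741, 'eye': [1.0927, -0.2461, 1.0829], 'rotation': [0.2252, 0.1293, 0.4986, 0.827]}
{'fx': 427.5318, 'fy': 427.5318, 'cx': 258.2794, 'cy': 190.795, 'eye': [0.4766, 0.0135, 1.2433], 'rotation': [0.0299, -0.0358, -0.7044, 0.7083]}
{'fx': 297.3186, 'fy': 297.3186, 'cx': 259.9253, 'cy': 190.7733, 'T_tool_cam': [[0.0011, 0.9516, 0.3074, 0.0791], [1.0, -0.0008, -0.0011, -0.0007], [-0.0008, 0.3074, -0.9516, -0.1425], [0.0, 0.0, 0.0, 1.0]]}
{'time': 0.1, 'qpos': array([ 9.99000197e-01,  2.87150807e-01,  1.57803900e+00, -2.30843379e-06,
        1.27860308e+00, -1.50009855e-01]), 'dq': array([-0.00058195, -0.00263006, -0.00235435, -0.00053486,  0.00060459,
       -0.00021421]), 'joint_efforts': array([ 4.40028061e-04, -4.07298839e+01, -2.93697810e+01, -1.54789850e-04,
        3.43479391e-03,  5.82207562e-06]), 'eef_pos': array([0.27599098, 0.61534278, 0.23003179]), 'tcp_rot': array([ 2.09332880e-01,  9.77843819e-01, -1.02963607e-03, -3.87438782e-04]), 'contact_force': array([0.51170951, 0.05929371, 0.01627154]), 'wrist_torque': array([0.00951215, 0.044161  , 0.01456299]), 'finger_force': 0.0, 'opening': 1.0025171101748565} 0.0187
```

View pics/s0.png

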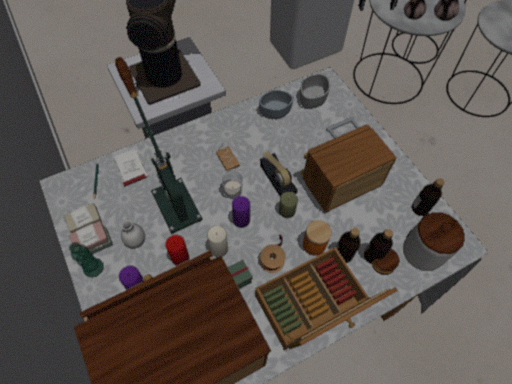

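View pics/t0.png

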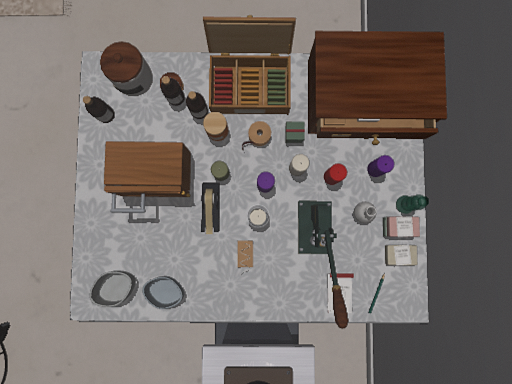

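The scene view shows:
- The cupboard at scene (347,165) / top (145,167), with its handle towards the robot.
- Tall-candle candidates:
  - cream pillar, scene (218,240) / top (300,163)
  - olive stub, scene (289,205) / top (220,170)
  - purple, scene (242,212) / top (265,181)
  - red, scene (177,250) / top (336,174)
  - purple, scene (130,278) / top (385,165)
- The glass votive at scene (233,185) / top (258,217).

I take cream as the tall candle and olive as the short one, and will check both in a crop.

```bash
sed -i "s/np.array(c\['rotation'\])/RM(c)/g" h.py
cat >> h.py <<'E'
def RM(c):
    r=np.array(c['rotation']); return R.from_quat(r).as_matrix() if r.size==4 else r
E
python3 - <<'E'
from h import *
a=cv2.imread('pics/s0.png');b=cv2.imread('pics/t0.png')
A=cv2.resize(a[170:290,160:320],None,fx=5,fy=5,interpolation=cv2.INTER_CUBIC)[:600,:800]
cv2.imwrite('pics/c1.png',A)
B=np.vstack([cv2.resize(a[110:210,290:400],(660,600),interpolation=cv2.INTER_CUBIC)])
C=cv2.resize(b[130:230,95:195],(600,600),interpolation=cv2.INTER_CUBIC)
cv2.imwrite('pics/c2.png',cv2.resize(np.hstack([B,C]),(800,381)))
print('base',proj('top',[0,0,0]),proj('top',[.276,.616,.23]))
for n,p,z in [('cream',(300,162),.1),('olive',(220,166),.07),('votive',(258,215),.07)]: print(n,onz('top',*p,z))
print(tri('top',(300,160),'scene',(217,232)), tri('top',(220,166),'scene',(289,198)))
E
```

```text
base (np.float64(258.44860433711193), np.float64(402.0459621518926)) (np.float64(-7.279922419520744), np.float64(316.6659837904271))
cream [ 0.66201018 -0.10815451  0.1       ]
olive [0.65424047 0.11042321 0.07      ]
votive [0.51924965 0.00449076 0.07      ]
(array([ 0.66471292, -0.1074804 ,  0.11453719]), np.float64(0.0018337998600878795)) (array([0.65158709, 0.10866976, 0.0862243 ]), np.float64(0.0009077083366220059))
```

View pics/c1.png

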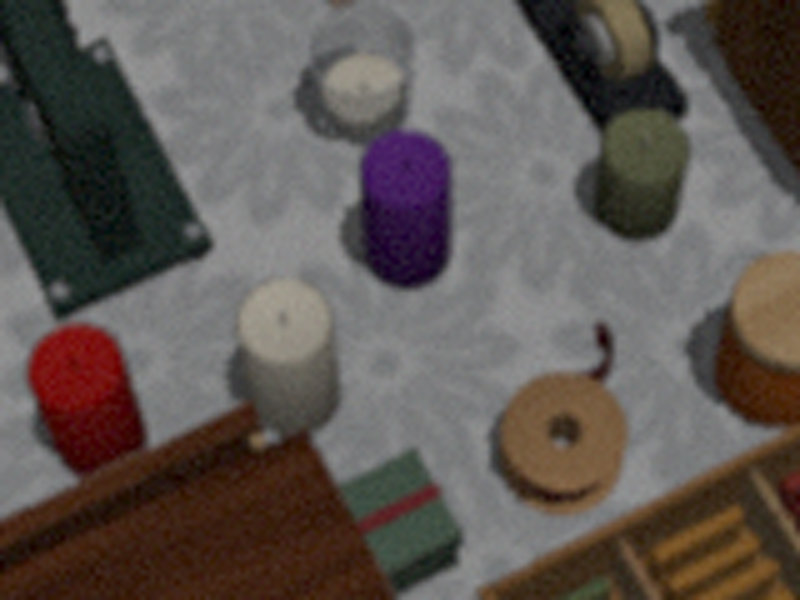

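View pics/c2.png

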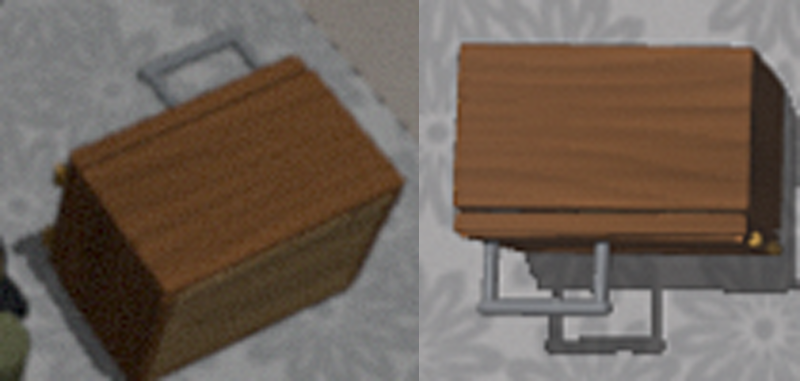

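The crops confirm the choice. The cream pillar is tall, and the olive pillar is the same width but shorter. The red and purple ones are decoys. The handle bar and roof corners are clear, and the brass hinges are at the robot's right. Next I refine these numerically.

Run:
```python
from h import *
# c2 crop -> source pixels
T=lambda x,y:(95+(x-419)/3.81-.5+.1,130+y/3.81-.4)
S=lambda x,y:(290+x/3.81-.4,110+y/3.81-.4)
pts={'BL':((461,44),(300,58)),'BR':((752,49),(403,182)),'doorFL':((455,231),None),'FR':((745,237),(72,155)),
 'barL':((484,309),(240,36)),'barR':((609,309),(145,76))}
for k,(t,s) in pts.items():
    if k=='BL' or s is None: print(k,'z.151',onz('top',*T(*t),.151)); continue
    p=tri('top',T(*t),'scene',S(*s)); z=.126 if 'bar' in k else .151
    print(k,np.round(p[0],4),round(p[1],4),'top@z',np.round(onz('top',*T(*t),z),4),'scene@z',np.round(onz('scene',*S(*s),z),4))
# candles: mask, full blob; top-disc centres by brightness
a=cv2.imread('pics/s0.png');b=cv2.imread('pics/t0.png')
for n,im,box in [('top',b,(285,145,318,180)),('scene',a,(205,222,232,260))]:
    x0,y0,x1,y1=box; hsv=cv2.cvtColor(cv2.GaussianBlur(im,(3,3),0),cv2.COLOR_BGR2HSV)[y0:y1,x0:x1]
    d=im[y0:y1,x0:x1].astype(int); warm=(d[:,:,2]-d[:,:,0]>12)&(d[:,:,2]>60)
    m=(warm).astype(np.uint8); print(n); 
    for t in (60,140,165,180):
        mm=(warm&(d[:,:,2]>t)).astype(np.uint8); nn,l,st,c=cv2.connectedComponentsWithStats(mm)
        i=1+st[1:,4].argmax(); print(t,st[i]+[x0,y0,0,0,0],c[i]+[x0,y0])
# chest
for nm,t,s in [('chest corner',(308,122),(221,257)),('strip corner',(316,135),(207,255)),('chest2',(315,33),(267,350))]:
    print(nm,tri('top',t,'scene',s))
```

```text
BL z.151 [0.70497612 0.40017284 0.151     ]
BR [0.7237 0.2369 0.2858] 0.1454 top@z [0.7029 0.2029 0.151 ] scene@z [0.7046 0.3969 0.151 ]
doorFL z.151 [0.57748352 0.39933031 0.151     ]
FR [0.5755 0.2065 0.1458] 0.0018 top@z [0.5746 0.2048 0.151 ] scene@z [0.5786 0.2049 0.151 ]
barL [0.527  0.3889 0.1215] 0.0022 top@z [0.5263 0.3863 0.126 ] scene@z [0.53  0.387 0.126]
barR [0.5274 0.3026 0.1241] 0.0023 top@z [0.5268 0.301  0.126 ] scene@z [0.5288 0.3027 0.126 ]
top
60 [291 154  18  18 232] [299.94396552 162.42241379]
140 [292 154  17  17 222] [300.1036036  162.15765766]
165 [292 155  17  16 200] [300.19  162.205]
180 [293 156  15  15 137] [300.77372263 163.5620438 ]
scene
60 [208 226  18  20 262] [216.76335878 234.78244275]
140 [208 226  17  16 204] [216.15686275 233.42156863]
165 [212 229   1   1   1] [212. 229.]Traceback (most recent call last):
  File "<stdin>", line 19, in <module>
ValueError: attempt to get argmax of an empty sequence
```

Run:
```python
from h import *
p=tri('top',(300.1,161.8),'scene',(216.3,233.8)); print(p, onz('top',300.1,161.8,.1), onz('scene',216.3,233.8,.1))
for nm,t,s in [('chest corner',(308,122),(221,257)),('strip corner',(316,135),(207,255)),('chest2',(315,33),(267,350))]:
    print(nm,tri('top',t,'scene',s))
s=readout.get_state(); print(s['eef_pos'],R.from_quat(s['tcp_rot']).as_matrix().round(3).tolist())
```

```text
(array([ 0.66214297, -0.10919365,  0.10053447]), np.float64(0.0017717362540317562)) [ 0.66255879 -0.10842742  0.1       ] [ 0.66155974 -0.10993474  0.1       ]
chest corner (array([ 0.75170642, -0.128289  ,  0.17043768]), np.float64(0.014371961183315443))
strip corner (array([ 0.723404  , -0.15200049,  0.14706075]), np.float64(0.014404772824144034))
chest2 (array([ 0.97714258, -0.14005619,  0.19781474]), np.float64(0.006089885580529732))
[0.27599098 0.61534278 0.23003179] [[-0.912, 0.409, -0.001], [0.409, 0.912, -0.002], [0.0, -0.002, -1.0]]
```

Request:
{"op": "step_arm", "data": {"increments": [[[20,-20,0],[0,0,0.04]],[[28,-27,0],[0,0,0.04]],[[28,-27,0],[0,0,0.04]],[[28,-27,0],[0,0,0.04]],[[28,-27,0],[0,0,0.04]],[[28,-27,0],[0,0,0.04]],[[28,-27,0],[0,0,0.04]],[[28,-27,0],[0,0,0.04]]], "fingers": -1}}

```text
time: 0.77
eef_pos: [0.4931, 0.4052, 0.2308]
tcp_rot: [0.05, 0.999, -0.0, -0.0]
contact_force: [0.5, -0.1, -0.3]
opening: -0.002
finger_force: 0.0
```

Request:
{"op": "step_arm", "data": {"increments": [[[28,-27,0],[0,0,0.04]],[[20,-20,0],[0,0,0.04]],[[15,-15,0],[0,0,0.03]],[[0,0,0],[0,0,0]],[[0,0,0],[0,0,0]]]}}

```text
time: 1.18
eef_pos: [0.5557, 0.3438, 0.2305]
tcp_rot: [-0.003, 1.0, -0.0, -0.001]
contact_force: [0.0, -0.8, 0.8]
opening: 0.001
finger_force: 0.0
```

Request:
{"op": "step_arm", "data": {"increments": [[[0,0,-25],[0,0,0]],[[0,0,-25],[0,0,0]],[[0,0,-20],[0,0,0]],[[0,0,-15],[0,0,0]],[[0,0,-12],[0,0,0]],[[0,0,-12],[0,0,0]],[[0,0,-10],[0,0,0]],[[0,0,0],[0,0,0]]]}}

```text
time: 1.85
eef_pos: [0.5537, 0.3447, 0.1098]
tcp_rot: [-0.004, 1.0, -0.001, -0.002]
contact_force: [-1.3, -0.7, -0.1]
opening: -0.005
finger_force: 0.0
```

Request:
{"op": "step_arm", "data": {"increments": [[[-10,1,0],[0,0,0]],[[-6,-1,0],[0,0,0.04]],[[-6,-2,0],[0,0,0.05]],[[-7,-2.5,0],[0,0,0.05]],[[-7,-3,0],[0,0,0.05]],[[-12.5,-6.5,0],[0,0,0.1]],[[-12.5,-8,0],[0,0,0.1]],[[0,0,0],[0,0,0]]]}}

```text
time: 2.52
eef_pos: [0.4926, 0.3225, 0.1133]
tcp_rot: [-0.199, 0.98, 0.0, -0.0]
contact_force: [0.2, 0.4, -0.1]
opening: 0.0
finger_force: 0.0
```

Request:
{"op": "step_arm", "data": {"increments": [[[-11.4,-9,0],[0,0,0.1]],[[-10.5,-10,0],[0,0,0.1]],[[-9.4,-11,0],[0,0,0.1]],[[-8.3,-12,0],[0,0,0.1]],[[-7,-12.7,0],[0,0,0.1]],[[-5.7,-13.4,0],[0,0,0.1]],[[-4.4,-13.8,0],[0,0,0.1]],[[-3,-14.2,0],[0,0,0.1]]]}}

```text
time: 3.18
eef_pos: [0.4351, 0.2269, 0.1136]
tcp_rot: [-0.565, 0.825, -0.0, 0.001]
contact_force: [1.5, 0.4, -0.6]
opening: -0.001
finger_force: 0.2
```

Request:
{"op": "step_arm", "data": {"increments": [[[-1.5,-14.5,0],[0,0,0.1]],[[0,-14.5,0],[0,0,0.1]],[[1.4,-12,0],[0,0,0.09]],[[1.6,-8,0],[0,0,0.07]],[[1,-4,0],[0,0,0]],[[0,0,0],[0,0,0]]]}}

```text
time: 3.68
eef_pos: [0.4322, 0.1979, 0.1122]
tcp_rot: [-0.69, 0.723, -0.017, -0.008]
contact_force: [-0.1, 0.2, 0.4]
opening: -0.002
finger_force: 0.0
```

Run:
```python
from h import *
save('top','pics/t1.png'); im=cv2.imread('pics/t1.png'); cv2.imwrite('pics/t1c.png',cv2.resize(im[120:270,90:290],(800,600),interpolation=cv2.INTER_CUBIC))
```

```text
(no output)
```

View pics/t1c.png

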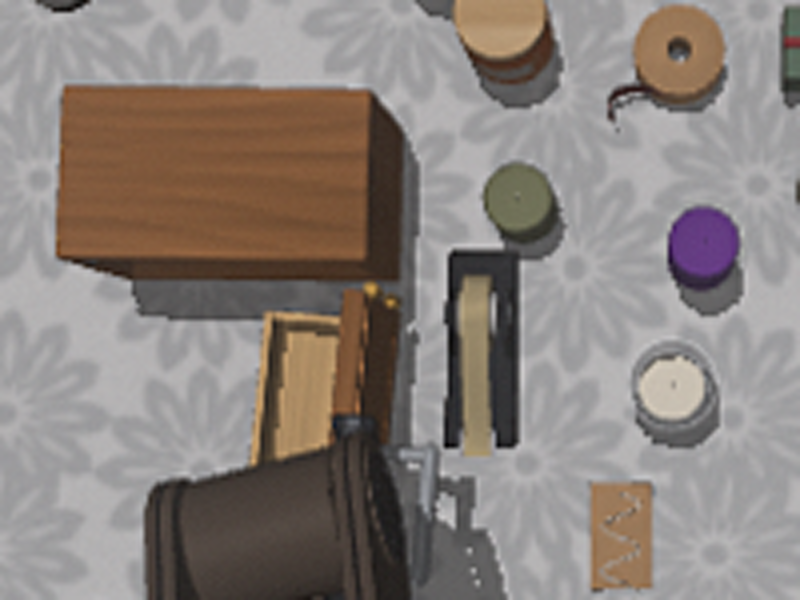

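The door is now about 1.4–1.5 rad open. The rack's pale floor is visible at crop (305,390), and a tape dispenser sits close by the handle at crop (482,350). I'll check the joints, since the last rows were clipped.

Run:
```python
from h import *
s=readout.get_state(); print(s['qpos'].round(3),s['eef_pos'].round(4)); print(R.from_quat(s['tcp_rot']).as_matrix().round(3).tolist())
D=np.c_[[0,1,0],[-1,0,0]]
M=R.from_quat(s['tcp_rot'])
# desired: z down, y_tool at angle 90deg+1.5 => direction
for psi in (1.45,1.5):
    y=np.array([-np.sin(psi),np.cos(psi),0]); z=np.array([0,0,-1.]); x=np.cross(y,z)
    print(psi,(R.from_matrix(np.c_[x,y,z])*M.inv()).as_rotvec().round(3))
# door top edge in the crop: hinge end (352,290) and near gripper (345,415); scale 4
for u,v in [(345,290),(366,290),(334,412),(362,418),(270,315),(255,460),(435,450),(420,580)]:
    z=.15 if 330<u<370 else (.059 if u<300 else .126)
    print((u,v),onz('top',90+u/4-.4,120+v/4-.4,z).round(4))
```

```text
[ 0.235 -0.018  2.15  -0.043  1.008 -2.837] [0.4321 0.1979 0.1121]
[[-0.047, -0.999, 0.011], [-0.998, 0.046, -0.035], [0.034, -0.013, -0.999]]
1.45 [ 0.035  0.01  -0.074]
1.5 [ 0.035  0.011 -0.024]
(345, 290) [0.5738 0.216  0.15  ]
(366, 290) [0.5739 0.2026 0.15  ]
(334, 412) [0.4958 0.2212 0.15  ]
(362, 418) [0.4921 0.2033 0.15  ]
(270, 315) [0.5642 0.2843 0.059 ]
(255, 460) [0.4642 0.2919 0.059 ]
(435, 450) [0.472  0.1597 0.126 ]
(420, 580) [0.3885 0.1678 0.126 ]
```

Request:
{"op": "step_arm", "data": {"increments": [[[0,0,0],[0.018,0.005,-0.1]],[[0,0,0],[0.017,0.005,-0.1]],[[0,-6,0],[0,0,-0.1]],[[0,-6,0],[0,0,0]],[[0,-6,0],[0,0,0]],[[1,-6,0],[0,0,0]],[[0,0,0],[0,0,0]]]}}

```text
time: 4.32
eef_pos: [0.4328, 0.1727, 0.1115]
tcp_rot: [-0.575, 0.818, 0.001, -0.002]
contact_force: [0.7, -0.8, -0.1]
opening: -0.0
finger_force: 0.0
```

Request:
{"op": "step_arm", "data": {"increments": [[[0,5,0],[0,0,0]],[[0,0,30],[0,0,0]],[[0,0,35],[0,0,0]],[[0,0,35],[0,0,-0.12]],[[0,0,30],[0,0,-0.12]],[[12,-15,10],[0,0,-0.12]],[[12,-15,0],[0,0,-0.12]],[[12,-15,0],[0,0,-0.12]]], "fingers": 0.7}}

```text
time: 4.98
eef_pos: [0.4695, 0.1339, 0.2532]
tcp_rot: [-0.306, 0.952, 0.001, 0.0]
contact_force: [0.2, -0.1, -0.7]
opening: 0.849
finger_force: 0.0
```

Request:
{"op": "step_arm", "data": {"increments": [[[12,-15,0],[0,0,-0.12]],[[12,-15,0],[0,0,-0.12]],[[12,-15,0],[0,0,-0.12]],[[12,-15,0],[0,0,-0.12]],[[12,-15,0],[0,0,-0.12]],[[12,-15,0],[0,0,-0.12]],[[12,-15,0],[0,0,-0.12]],[[12,-15,0],[0,0,-0.12]]]}}

```text
time: 5.65
eef_pos: [0.5651, 0.0134, 0.2511]
tcp_rot: [0.169, 0.986, 0.002, -0.001]
contact_force: [1.3, 0.1, -0.3]
opening: 0.849
finger_force: 0.0
```

Request:
{"op": "step_arm", "data": {"increments": [[[12,-15,0],[0,0,-0.12]],[[12,-15,0],[0,0,-0.12]],[[12,-15,0],[0,0,-0.12]],[[12,-15,0],[0,0,-0.12]],[[12,-15,0],[0,0,-0.12]],[[12,-15,0],[0,0,-0.12]],[[12,-15,0],[0,0,-0.12]],[[0,0,0],[0,0,-0.12]]]}}

```text
time: 6.32
eef_pos: [0.6501, -0.0935, 0.2507]
tcp_rot: [0.606, 0.796, 0.002, 0.001]
contact_force: [-0.4, -0.3, 0.1]
opening: 0.85
finger_force: 0.0
```

Request:
{"op": "step_arm", "data": {"increments": [[[8,-12,0],[0,0,-0.12]],[[0,0,0],[0,0,-0.12]],[[0,0,0],[0,0,0]]]}}

```text
time: 6.57
eef_pos: [0.6569, -0.1034, 0.2507]
tcp_rot: [0.695, 0.719, 0.002, 0.0]
contact_force: [-0.4, 0.6, -0.4]
opening: 0.848
finger_force: 0.0
```

```bash
cat >> h.py <<'E'
def wonz(u,v,z,s):
    c=cams.get_calibration('wrist'); T=np.array(c['T_tool_cam']); du,dv=u-c['cx'],v-c['cy']; r=np.hypot(du,dv); t=r/c['fx']
    d=np.array([np.sin(t)*du/r,-np.sin(t)*dv/r,-np.cos(t)])
    M=R.from_quat(s['tcp_rot']).as_matrix(); e=s['eef_pos']+M@T[:3,3]; d=M@T[:3,:3]@d
    return e+d*(z-e[2])/d[2]
E
python3 - <<'E'
from h import *
s=readout.get_state(); im=save('wrist','pics/w1.png'); save('top','pics/t2.png')
print(s['eef_pos'].round(4),s['tcp_rot'].round(3),s['opening'])
np.save('s1.npy',s,allow_pickle=True)
a=cv2.imread('pics/w1.png'); b=cv2.imread('pics/t2.png')[100:292,90:282]
cv2.imwrite('pics/v3.png',np.hstack([cv2.resize(a,(400,300)),cv2.resize(b,(400,400),interpolation=cv2.INTER_CUBIC)[:300]]))
E
```

```text
[ 0.6569 -0.1034  0.2507] [0.695 0.719 0.002 0.   ] 0.8482882806580467
```

View pics/v3.png

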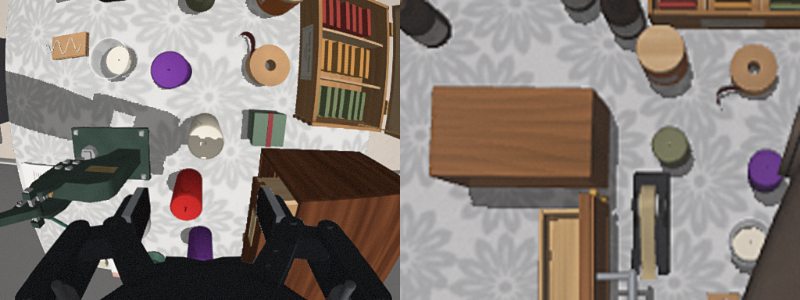

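The wrist view has the cream candle at wrist (263,165) with its top disc at about (263,155). The top crop shows the door fully open with the rack clear. Next I check the candle's position and the rack's.

Run:
```python
from h import *
s=np.load('s1.npy',allow_pickle=True).item()
a=cv2.imread('pics/w1.png').astype(int)
x0,y0=235,135; c=a[y0:205,x0:295]
m=((c[:,:,2]-c[:,:,0]>8)&(c[:,:,2]>90)).astype(np.uint8)
n,l,st,ce=cv2.connectedComponentsWithStats(m); i=1+st[1:,4].argmax(); print(st[i]+[x0,y0,0,0,0],ce[i]+[x0,y0])
for uv in [(263,153),(263,175),(263,182)]: print(uv,wonz(*uv,.1,s).round(4))
# inverse: where does a candle at (.662,-.109) appear?
g=[(u,v,np.linalg.norm(wonz(u,v,.1,s)[:2]-[.662,-.109])) for u in range(200,330) for v in range(100,300)]
print(min(g,key=lambda t:t[2]))
cv2.imwrite('pics/v4.png',cv2.resize(a[120:220,215:315].astype(np.uint8),(600,600),interpolation=cv2.INTER_CUBIC))
b=cv2.imread('pics/t2.png')[180:260,150:215]; cv2.imwrite('pics/v5.png',cv2.resize(b,(488,600),interpolation=cv2.INTER_CUBIC))
v=np.hstack([cv2.resize(cv2.imread('pics/v4.png'),(400,400)),cv2.resize(cv2.imread('pics/v5.png'),(325,400))]);cv2.imwrite('pics/v6.png',v)
```

```text
[ 239  145   48   59 2134] [262.53795689 174.90721649]
(263, 153) [ 0.6591 -0.0794  0.1   ]
(263, 175) [ 0.66   -0.1022  0.1   ]
(263, 182) [ 0.6603 -0.1096  0.1   ]Traceback (most recent call last):
  File "<stdin>", line 9, in <module>
  File "h.py", line 21, in wonz
    c=cams.get_calibration('wrist'); T=np.array(c['T_tool_cam']); du,dv=u-c['cx'],v-c['cy']; r=np.hypot(du,dv); t=r/c['fx']
ValueError: time passes only in moves, steps and waits
```

Run:
```python
import cv2
b=cv2.imread('pics/t2.png')[180:260,145:215]; cv2.imwrite('pics/v5.png',cv2.resize(b,(525,600),interpolation=cv2.INTER_CUBIC))
```

```text
(no output)
```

View pics/v5.png

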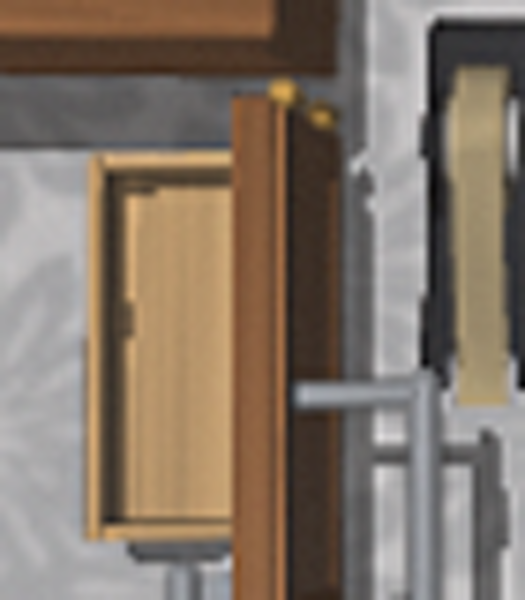

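Request:
{"op": "step_arm", "data": {"increments": [[[4,-6,0],[0,0,-0.04]],[[0,0,-25],[0,0,0]],[[0,0,-30],[0,0,0]],[[0,0,-30],[0,0,0]],[[0,0,-30],[0,0,0]],[[0,0,-25],[0,0,0]],[[0,0,-20],[0,0,0]],[[0,0,-15],[0,0,0]]]}}

```text
time: 7.33
eef_pos: [0.6592, -0.1083, 0.0736]
tcp_rot: [0.707, 0.707, 0.001, -0.001]
contact_force: [-0.5, -0.1, -0.2]
opening: 0.848
finger_force: 0.0
```

The door is square open at about 1.57 rad. The rack rim spans crop (97..., 157–533). There is an odd grey thing at crop (180,560), which I'll look at while gripping.

Request:
{"op": "step_arm", "data": {"increments": [[[2,-0.5,-6],[0,0,0]],[[0,0,-5],[0,0,0]],[[0,0,0],[0,0,0]]]}}

```text
time: 7.58
eef_pos: [0.6628, -0.1097, 0.0653]
tcp_rot: [0.708, 0.706, 0.002, 0.001]
contact_force: [-0.1, -0.8, 0.7]
opening: 0.85
finger_force: 0.0
```

Request:
{"op": "step_arm", "data": {"increments": [[[0,0,0],[0,0,0]],[[0,0,0],[0,0,0]],[[0,0,0],[0,0,0]],[[0,0,0],[0,0,0]],[[0,0,0],[0,0,0]],[[0,0,0],[0,0,0]]], "fingers": -1, "grip_force": 35}}

```text
time: 8.08
eef_pos: [0.6635, -0.1103, 0.0673]
tcp_rot: [0.708, 0.706, 0.002, 0.002]
contact_force: [-1.7, -0.4, 6.4]
opening: 0.568
finger_force: 35.9
```

Run:
```python
from h import *
c=cams.get_calibration('top')
cams.get_calibration=lambda n:c
f=lambda x,y,z:onz('top',145+x/7.5-.4,180+y/7.5-.4,z).round(4)
print('rim corners',f(97,157,.059),f(93,535,.059)); print('door hinge end',f(234,97,.15),f(283,97,.15),f(234,590,.15),f(283,590,.15)); print('handle',f(425,375,.126),f(425,580,.126))
b=cv2.imread('pics/t2.png')[200:384,100:345]; cv2.imwrite('pics/v7.png',cv2.resize(b,(797,600),interpolation=cv2.INTER_CUBIC))
```

```text
rim corners [0.5582 0.283  0.059 ] [0.4198 0.2807 0.059 ]
door hinge end [0.5727 0.2161 0.15  ] [0.5728 0.1994 0.15  ] [0.406  0.2123 0.15  ] [0.4061 0.1958 0.15  ]
handle [0.4785 0.1522 0.126 ] [0.4081 0.151  0.126 ]
```

View pics/v7.png

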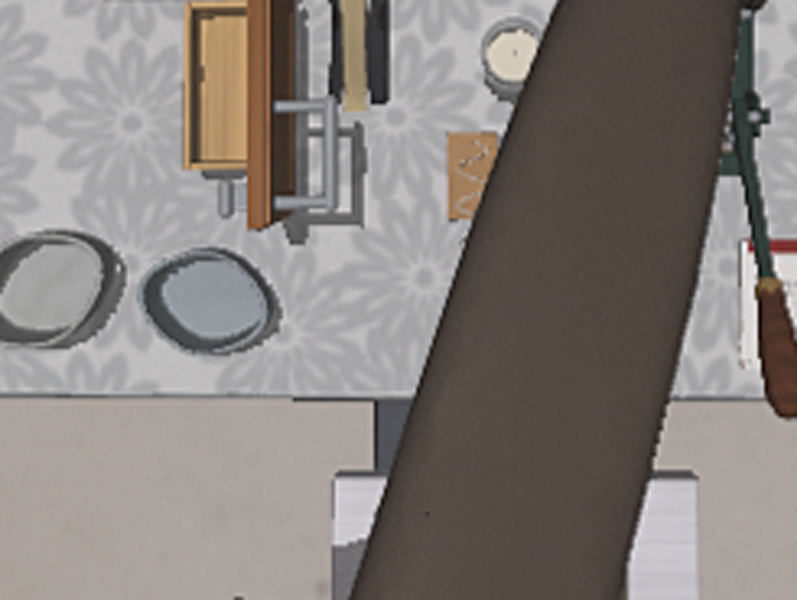

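Only a shadow, and the rack is clear. Its centre is about (0.489, 0.246). Grip is good, so I lift.

Request:
{"op": "step_arm", "data": {"increments": [[[0,0,8],[0,0,0]],[[0,0,15],[0,0,0]],[[0,0,25],[0,0,0]],[[0,0,30],[0,0,0]],[[0,0,30],[0,0,0]],[[0,0,30],[0,0,0]],[[0,0,28],[0,0,0]],[[-4,9,20],[0,0,0]]]}}

```text
time: 8.75
eef_pos: [0.6595, -0.1023, 0.2558]
tcp_rot: [0.709, 0.705, 0.003, 0.003]
contact_force: [0.1, -0.1, -1.5]
opening: 0.561
finger_force: 36.2
```

Request:
{"op": "step_arm", "data": {"increments": [[[-9,18,0],[0,0,0]],[[-10,20,0],[0,0,0]],[[-10,20,0],[0,0,0]],[[-10,20,0],[0,0,0]],[[-10,20,0],[0,0,0]],[[-10,20,0],[0,0,0]],[[-10,20,0],[0,0,0]],[[-10,20,0],[0,0,0]]]}}

```text
time: 9.42
eef_pos: [0.5787, 0.0581, 0.252]
tcp_rot: [0.708, 0.706, 0.002, 0.001]
contact_force: [-0.3, 0.5, -1.5]
opening: 0.564
finger_force: 36.3
```

Request:
{"op": "step_arm", "data": {"increments": [[[-10,20,0],[0,0,0]],[[-10,20,0],[0,0,0]],[[-10,20,0],[0,0,0]],[[-10,20,0],[0,0,0]],[[-10,20,0],[0,0,0]],[[-10,20,0],[0,0,0]],[[-8,16,0],[0,0,0]],[[-5,10,0],[0,0,0]]]}}

```text
time: 10.08
eef_pos: [0.5054, 0.2046, 0.252]
tcp_rot: [0.708, 0.706, 0.002, 0.001]
contact_force: [0.2, -0.3, -0.8]
opening: 0.563
finger_force: 36.3
```

Request:
{"op": "step_arm", "data": {"increments": [[[-8,16,0],[0,0,0]],[[-8,16,0],[0,0,0]],[[-4,8,0],[0,0,0]],[[0,0,0],[0,0,0]],[[0,0,0],[0,0,0]]]}}

```text
time: 10.5
eef_pos: [0.4866, 0.243, 0.2516]
tcp_rot: [0.708, 0.706, 0.002, 0.001]
contact_force: [-0.9, 0.3, -1.6]
opening: 0.566
finger_force: 36.3
```

Run:
```python
from h import *
s=readout.get_state(); print(s['eef_pos'].round(4),s['contact_force'].round(2))
M=R.from_quat(s['tcp_rot']); psi=-1.555; y=np.array([-np.sin(psi),np.cos(psi),0]); z=np.array([0,0,-1.]); x=np.cross(y,z)
print((R.from_matrix(np.c_[x,y,z])*M.inv()).as_rotvec().round(4))
save('wrist','pics/w2.png'); save('scene','pics/s2.png')
a=cv2.imread('pics/w2.png');b=cv2.imread('pics/s2.png')[80:280,240:440]
cv2.imwrite('pics/v8.png',np.hstack([cv2.resize(a,(400,300)),cv2.resize(b,(300,300),interpolation=cv2.INTER_CUBIC)]))
```

```text
[0.4866 0.243  0.2516] [-0.95  0.34 -1.64]
[-0.0012  0.0042  0.0185]
```

View pics/v8.png

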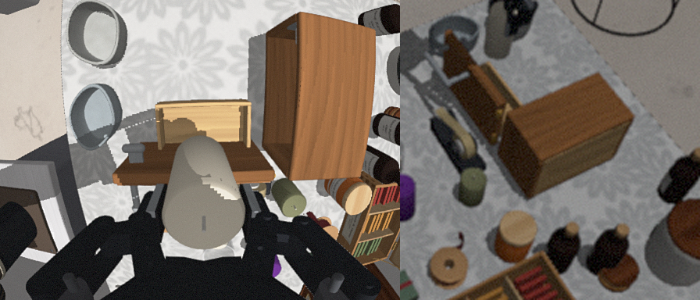

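The candle is upright in the grip above the rack. The rack's far rim is at wrist row ≈131 and the door's top edge at rows ≈183–205.

Run:
```python
from h import *
s=readout.get_state(); c=cams.get_calibration('wrist'); cams.get_calibration=lambda n:c
for n,u,v,z in [('rim far outer L',200,131,.059),('rim far outer R',320,129,.059),('rim far inner',260,138,.059),('door inner top edge L',147,184,.15),('door in R',345,181,.15)]:
    print(n,wonz(u*1.0,v*1.0,z,s).round(4))
a=cv2.imread('pics/w2.png')
print('col at u=215', [(v,a[v,215].tolist()) for v in range(122,200,2)])
```

```text
rim far outer L [0.4192 0.285  0.059 ]
rim far outer R [0.5561 0.2868 0.059 ]
rim far inner [0.4876 0.2758 0.059 ]
door inner top edge L [0.3856 0.2491 0.15  ]
door in R [0.5617 0.2509 0.15  ]
col at u=215 [(122, [210, 213, 214]), (124, [216, 216, 217]), (126, [212, 213, 213]), (128, [207, 209, 209]), (130, [61, 85, 105]), (132, [75, 103, 126]), (134, [139, 199, 237]), (136, [135, 191, 230]), (138, [112, 159, 196]), (140, [128, 181, 221]), (142, [134, 191, 229]), (144, [129, 183, 222]), (146, [127, 181, 223]), (148, [135, 189, 227]), (150, [124, 181, 219]), (152, [127, 180, 222]), (154, [74, 102, 128]), (156, [68, 95, 118]), (158, [69, 103, 125]), (160, [72, 101, 123]), (162, [73, 105, 127]), (164, [74, 105, 129]), (166, [81, 113, 137]), (168, [72, 106, 129]), (170, [76, 109, 131]), (172, [67, 98, 124]), (174, [72, 101, 124]), (176, [72, 105, 127]), (178, [68, 99, 120]), (180, [69, 96, 117]), (182, [73, 100, 123]), (184, [29, 47, 69]), (186, [36, 55, 76]), (188, [29, 48, 73]), (190, [35, 53, 76]), (192, [33, 50, 74]), (194, [33, 50, 76]), (196, [30, 50, 78]), (198, [37, 54, 74])]
```

Two views agree on the rack centre at about (0.489, 0.247). I align and lower the candle.

Request:
{"op": "step_arm", "data": {"increments": [[[2.5,3,-10],[-0.001,0.004,0.018]],[[0,0,-25],[0,0,0]],[[0,0,-30],[0,0,0]],[[0,0,-30],[0,0,0]],[[0,0,-25],[0,0,0]],[[0,0,-18],[0,0,0]],[[0,0,-12],[0,0,0]],[[0,0,0],[0,0,0]]]}}

```text
time: 11.27
eef_pos: [0.4871, 0.2449, 0.0975]
tcp_rot: [0.702, 0.712, -0.003, -0.002]
contact_force: [-1.0, -0.2, -1.3]
opening: 0.564
finger_force: 36.4
```

Request:
{"op": "step_arm", "data": {"increments": [[[0,0,-4],[0,0,0]],[[0,0,-2],[0,0,0]],[[0,0,0],[0,0,0]]]}}

```text
time: 11.52
eef_pos: [0.4899, 0.2463, 0.0964]
tcp_rot: [0.702, 0.712, 0.001, 0.0]
contact_force: [-0.5, 0.2, -1.6]
opening: 0.563
finger_force: 36.4
```

Request:
{"op": "step_arm", "data": {"increments": [[[0,0,-2],[0,0,0]],[[0,0,-1],[0,0,0]],[[0,0,0],[0,0,0]]]}}

```text
time: 11.77
eef_pos: [0.4892, 0.2462, 0.0928]
tcp_rot: [0.702, 0.712, 0.001, -0.0]
contact_force: [0.5, -0.0, -1.1]
opening: 0.569
finger_force: 36.4
```

Request:
{"op": "step_arm", "data": {"increments": [[[0,0,-1.5],[0,0,0]],[[0,0,-1],[0,0,0]],[[0,0,0],[0,0,0]]]}}

```text
time: 12.02
eef_pos: [0.49, 0.2467, 0.0914]
tcp_rot: [0.702, 0.712, 0.001, -0.0]
contact_force: [-1.1, 0.2, 4.9]
opening: 0.567
finger_force: 36.5
```

Request:
{"op": "step_arm", "data": {"increments": [[[0,0,0],[0,0,0]],[[0,0,0],[0,0,0]],[[0,0,0],[0,0,0]],[[0,0,0],[0,0,0]],[[0,0,10],[0,0,0]],[[0,0,20],[0,0,0]],[[0,0,30],[0,0,0]],[[0,0,30],[0,0,0]]], "fingers": 0.6}}

```text
time: 12.68
eef_pos: [0.4882, 0.2458, 0.1804]
tcp_rot: [0.702, 0.712, -0.001, -0.001]
contact_force: [0.0, 0.3, 0.5]
opening: 0.797
finger_force: 0.0
```

Request:
{"op": "step_arm", "data": {"increments": [[[0,0,35],[0,0,0]],[[0,0,15],[0,0,0]],[[0,-20,0],[0,0,0]],[[0,-30,0],[0,0,0]],[[0,-20,0],[0,0,0]],[[0,0,0],[0,0,0]]], "fingers": -1}}

```text
time: 13.18
eef_pos: [0.4892, 0.1736, 0.2307]
tcp_rot: [0.703, 0.711, 0.0, 0.0]
contact_force: [0.1, 1.2, -0.4]
opening: 0.004
finger_force: 0.0
```

Run:
```python
from h import *
s=readout.get_state(); print(s['eef_pos'].round(4),s['qpos'].round(3))
save('wrist','pics/w3.png'); save('top','pics/t3.png')
a=cv2.imread('pics/w3.png');b=cv2.imread('pics/t3.png')[170:300,120:250]
cv2.imwrite('pics/v9.png',np.hstack([cv2.resize(a,(450,338)),cv2.resize(b,(338,338),interpolation=cv2.INTER_CUBIC)]))
```

```text
[0.4892 0.1736 0.2307] [ 0.146 -0.061  1.957 -0.     1.245  0.134]
```

View pics/v9.png

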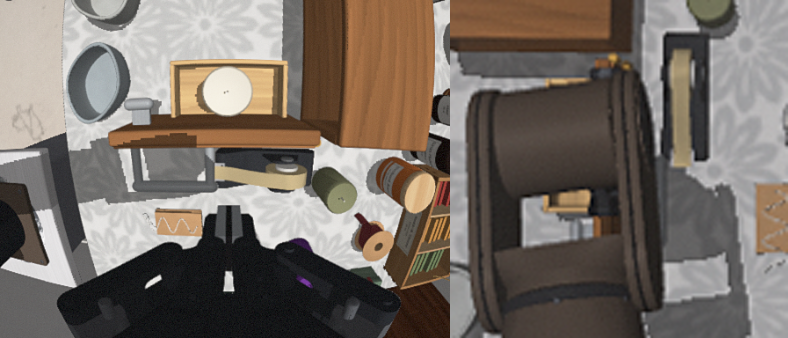

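The candle stands upright in the rack at wrist crop (227,92). The handle gap is clear, so I insert the shut fingers between the bar and the door.

Request:
{"op": "step_arm", "data": {"increments": [[[-20,1,0],[0,0,0]],[[-22,2,0],[0,0,0]],[[-16,0,-5],[0,0,0]],[[0,0,-25],[0,0,0]],[[0,0,-25],[0,0,0]],[[0,0,-22],[0,0,0]],[[0,0,-18],[0,0,0]],[[0,0,0],[0,0,0]]]}}

```text
time: 13.95
eef_pos: [0.428, 0.1795, 0.1309]
tcp_rot: [0.702, 0.713, -0.003, -0.003]
contact_force: [1.0, 0.3, 0.1]
opening: -0.007
finger_force: 0.0
```

Request:
{"op": "step_arm", "data": {"increments": [[[0,0,-10],[0,0,0]],[[0,0,-10],[0,0,0]],[[0,0,-4],[0,0,0]],[[0,0,0],[0,0,0]]]}}

```text
time: 14.28
eef_pos: [0.4307, 0.1792, 0.1102]
tcp_rot: [0.702, 0.712, -0.0, -0.001]
contact_force: [-0.4, -0.4, -0.3]
opening: -0.0
finger_force: 0.0
```

Request:
{"op": "step_arm", "data": {"increments": [[[1,4,0],[0,0,0]],[[1,5,0],[0,0,0]],[[0,6,0],[0,0,-0.04]],[[0,6.5,0],[0,0,-0.04]],[[0,7,0],[0,0,-0.05]],[[0.5,7,0],[0,0,-0.05]],[[1,7,0],[0,0,-0.05]],[[1,7,0],[0,0,-0.05]]]}}

```text
time: 14.95
eef_pos: [0.4362, 0.2294, 0.1117]
tcp_rot: [0.795, 0.606, 0.001, -0.0]
contact_force: [0.2, -0.5, 0.3]
opening: -0.004
finger_force: 0.2
```

Request:
{"op": "step_arm", "data": {"increments": [[[1.5,7,0],[0,0,-0.05]],[[1.8,7,0],[0,0,-0.05]],[[2.2,6.7,0],[0,0,-0.05]],[[2.5,6.7,0],[0,0,-0.05]],[[2.9,6.5,0],[0,0,-0.05]],[[3.1,6.4,0],[0,0,-0.05]],[[3.5,6.2,0],[0,0,-0.05]],[[3.8,6.1,0],[0,0,-0.05]]]}}

```text
time: 15.62
eef_pos: [0.4574, 0.2821, 0.1116]
tcp_rot: [0.9, 0.436, 0.001, -0.0]
contact_force: [-0.2, -1.1, 1.0]
opening: -0.001
finger_force: 0.2
```

Request:
{"op": "step_arm", "data": {"increments": [[[4.1,5.8,0],[0,0,-0.05]],[[4.4,5.6,0],[0,0,-0.05]],[[4.6,5.4,0],[0,0,-0.05]],[[4.9,5.2,0],[0,0,-0.05]],[[5.2,4.9,0],[0,0,-0.05]],[[5.4,4.6,0],[0,0,-0.05]],[[5.6,4.4,0],[0,0,-0.05]],[[5.9,4.1,0],[0,0,-0.05]]]}}

```text
time: 16.28
eef_pos: [0.4975, 0.3221, 0.1116]
tcp_rot: [0.969, 0.249, 0.001, -0.0]
contact_force: [0.3, -0.6, 0.8]
opening: 0.003
finger_force: 0.2
```

Request:
{"op": "step_arm", "data": {"increments": [[[6.1,3.8,0],[0,0,-0.05]],[[6.2,3.4,0],[0,0,-0.05]],[[6.4,3.2,0],[0,0,-0.05]],[[6.5,2.8,0],[0,0,-0.05]],[[6.6,2.5,0],[0,0,-0.05]],[[6.7,2.2,0],[0,0,-0.05]],[[5,1,0],[0,0,-0.04]],[[0,0,0],[0,0,0]]]}}

```text
time: 16.95
eef_pos: [0.5417, 0.3409, 0.1117]
tcp_rot: [0.997, 0.082, 0.001, -0.001]
contact_force: [0.2, 0.2, -0.3]
opening: 0.001
finger_force: 0.0
```

Now I push slowly through the catch.

Request:
{"op": "step_arm", "data": {"increments": [[[3,0.5,0],[0,0,-0.03]],[[3,0.5,0],[0,0,-0.03]],[[3,0.5,0],[0,0,-0.03]],[[3,0,0],[0,0,-0.03]],[[0,0,0],[0,0,0]]]}}

```text
time: 17.37
eef_pos: [0.55, 0.3425, 0.1113]
tcp_rot: [1.0, 0.023, -0.003, -0.0]
contact_force: [-7.5, 0.3, 4.4]
opening: -0.005
finger_force: 3.7
```

Request:
{"op": "step_arm", "data": {"increments": [[[2.5,0,0],[0,0,-0.01]],[[2.5,0,0],[0,0,-0.01]],[[2.5,0,0],[0,0,-0.01]],[[0,0,0],[0,0,0]]]}}

```text
time: 17.7
eef_pos: [0.5577, 0.3434, 0.1113]
tcp_rot: [1.0, 0.008, -0.002, -0.001]
contact_force: [-4.6, 3.1, 2.2]
opening: -0.001
finger_force: 2.7
```

Request:
{"op": "step_arm", "data": {"increments": [[[2.5,0,0],[0,0,0]],[[2.5,0,0],[0,0,0]],[[2.5,0,0],[0,0,0]],[[0,0,0],[0,0,0]],[[0,0,0],[0,0,0]]]}}

```text
time: 18.12
eef_pos: [0.5634, 0.3428, 0.1113]
tcp_rot: [1.0, 0.008, -0.005, -0.0]
contact_force: [-12.9, 0.5, 7.1]
opening: -0.001
finger_force: 6.5
```

Request:
{"op": "step_arm", "data": {"increments": [[[2,0,0],[0,0,0]],[[2,0,0],[0,0,0]],[[0,0,0],[0,0,0]],[[0,0,0],[0,0,0]]]}}

```text
time: 18.45
eef_pos: [0.5633, 0.3427, 0.1113]
tcp_rot: [1.0, 0.008, -0.01, 0.001]
contact_force: [-24.5, -1.3, 14.3]
opening: 0.001
finger_force: 12.7
```

The door is against a hard stop at x≈0.563, which is the home position. I back off to mid-gap, lift out and look.

Request:
{"op": "step_arm", "data": {"increments": [[[-4,0,0],[0,0,0]],[[-6,0,0],[0,0,0]],[[-5,0,0],[0,0,0]],[[0,0,0],[0,0,0]]]}}

```text
time: 18.78
eef_pos: [0.556, 0.3416, 0.1109]
tcp_rot: [1.0, 0.008, 0.001, -0.0]
contact_force: [-0.2, -0.2, -0.7]
opening: -0.004
finger_force: 0.0
```

Request:
{"op": "step_arm", "data": {"increments": [[[0,0,12],[0,0,0]],[[0,0,20],[0,0,0]],[[0,0,30],[0,0,0]],[[0,0,35],[0,0,0]],[[0,0,35],[0,0,0]],[[-20,30,0],[0,0,0]],[[-20,30,0],[0,0,0]],[[-20,30,0],[0,0,0]]]}}

```text
time: 19.45
eef_pos: [0.4975, 0.4322, 0.2457]
tcp_rot: [1.0, 0.006, 0.002, -0.001]
contact_force: [0.4, -0.2, -0.9]
opening: 0.001
finger_force: 0.0
```

Request:
{"op": "step_arm", "data": {"increments": [[[-20,30,0],[0,0,0]],[[-20,30,0],[0,0,0]],[[-20,30,0],[0,0,0]],[[-20,30,0],[0,0,0]],[[-10,20,0],[0,0,0]],[[0,0,0],[0,0,0]]]}}

```text
time: 19.95
eef_pos: [0.4042, 0.5752, 0.2438]
tcp_rot: [1.0, 0.01, 0.001, -0.001]
contact_force: [-0.1, -0.2, 0.5]
opening: -0.003
finger_force: 0.0
```

Run:
```python
from h import *
save('scene','pics/s4.png'); save('top','pics/t4.png')
s=readout.get_state(); print(s['eef_pos'],s['contact_force'])
a=cv2.imread('pics/s4.png');b=cv2.imread('pics/t4.png'); t0=cv2.imread('pics/t0.png')
for n,(x0,y0,x1,y1) in {'cupboard':(98,130,200,230),'olive':(208,155,234,185),'votive':(245,203,272,232)}.items():
    print(n,np.abs(cv2.blur(b,(3,3))[y0:y1,x0:x1].astype(int)-cv2.blur(t0,(3,3))[y0:y1,x0:x1]).mean().round(2))
cv2.imwrite('pics/v10.png',np.hstack([cv2.resize(b[120:250,90:290],(462,300)),cv2.resize(a[80:240,200:380],(338,300))]))
```

```text
[0.4066311  0.57209423 0.24353707] [ 0.20865079 -0.14493452 -0.02554674]
cupboard 0.53
olive 0.53
votive 0.55
```

View pics/v10.png

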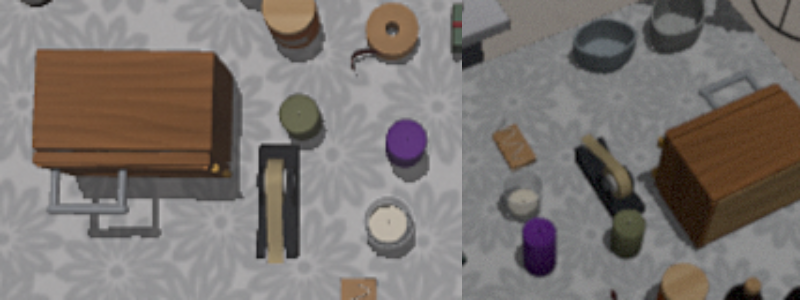

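The door is shut, and the cupboard, olive candle and votive match the starting picture to noise level. I'm handing in.

```bash
python3 -c "
from plant import sign_off; print(sign_off())"
```

```text
the job is handed in; nothing more can be done
None
```

The job is handed in at about 20 s: the cream (taller) candle was last seen upright in the door rack, the door is pushed fully home, and the short candle and votive haven't moved.

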